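Level the cup shelf on the coffee bar with a spirit level

TASK

Draw the spirit level straight up out of its slot in the rack and stand it upright on the wooden cup shelf, lengthwise along the shelf. Then turn the knob of the shelf's levelling foot until the bubble rests midway between the two lines. Last, press the level firmly down on the shelf from above and finish while still pressing, with the bubble centred; leave the board in the rack and the cup, pitcher and bottle alone.

Things in the scene. Friction and masses are not known exactly. Their poses are not given: they have to be found in the camera images.
- level: Aluminium spirit level, a flat bar 18 mm thick (x), 160 long (y), 60 high (z), 0.3 kg. Origin: centre of its underside, z up. Its sides are flat over the whole length. Flush in the middle 46 mm of its top edge lies a green-yellow vial (12 mm wide) with a pale bubble and two black lines 20 mm apart. It starts upright in one of the rack's two slots, its lower 20 mm inside.
- bubble (a joint): Place of the middle of the bubble along the level's own +y, in m; 0 = midway between the two lines, at most 0.014 either way. The bubble runs to the higher end, 1.8 mm for each milliradian that the level slopes, and takes about 1.5 s to come to rest.
- rack: Black steel slotted rack, 150 mm (x) by 186 mm (y), fixed. Origin: centre of its underside, on the counter. Floor plate 6 mm thick; two slots along its y, at x = -37.5 and +37.5 mm, each 21 mm wide, 166 mm long, with 4 mm walls that rise to 26 mm above the counter. One holds the level, the other the board.
- shelf_top (a point): Centre of the flat oak top of the steel-framed cup shelf, 75 mm above the counter: 170 mm (x) by 260 mm (y, lengthwise), z its normal; a steel lip 12 mm high, 4 mm thick along its +x edge. The shelf stands on two fixed feet under its +y end and one levelling foot 160 mm from this point towards -y, so only the -y end rises or sinks. It does not shift on the counter.
- foot_knob (a point): Grip point of the black knob on the levelling foot, beyond the -y end of the shelf, 111 mm above the counter: the middle of an upright grip bar 46 mm long (its x), 14 mm thick (its y) and 26 mm high, on a hub of 32 mm diameter that ends 13 mm above the shelf. It turns about the vertical and stays at its height.
- foot (a joint): Turn of the levelling foot's knob, rad; it grows clockwise seen from above, which raises the -y end of the shelf, 4 mm a full turn: 2.2 milliradian of shelf slope, so 3.95 mm of bubble, for each radian. It turns stiffly (0.1 N m) and stays where it is left. The start needs 1.3 to 3.1 rad of turning; the value at which the shelf is level differs from start to start.
- board: Wooden serving board, 18 mm thick, 150 mm long, 85 mm high, standing in the rack's other slot (75 mm from the level, centre to centre). Bystander. Origin: centre of its underside.
- cup: White mug with a handle, 92 mm across, 62 mm high, on the counter beyond the rack. Bystander. Origin: centre of its underside.
- pitcher: Steel milk pitcher with a handle, 80 mm across, 98 mm high, on the counter beyond the shelf. Bystander. Origin: centre of its underside.
- dropper: Small brown glass bottle with a black cap, 42 mm across, 95 mm high, on the counter beyond the shelf. Bystander. Origin: centre of its underside.
Mind the look-alikes: they are no part of the job. Leave any blue look-alike of the level alone.

How it is judged:
On the way, in this order (a step that is already met when the one before it is completed fails the run):
1. the level is drawn up clear of its slot, upright (z of level in the frame of rack above 0.032 m and angle between level's own z axis and vertical below 0.25 rad), for 0.1 s.
2. the level stands upright on the shelf top, lengthwise along the shelf (contact force between level and shelf above 1 N and angle between level's own z axis and vertical below 0.05 rad and angle between the y axis of level and the y axis of shelf_top, either way round below 0.14 rad), for 0.2 s.
3. the foot is turned until the shelf is level and the bubble rests within 3 mm of the middle, the level standing on the shelf (contact force between level and shelf above 1 N and angle between shelf_top's own z axis and vertical below 0.0018 rad and value of joint bubble between -0.003 and 0.003 m), for 0.5 s.
At the end, for the whole second after the job is handed in: Fingers press the level (3 N or more; level on shelf 7 N or more, weight included). It stands on the shelf top within 3 mm, upright within 3 deg, lengthwise within 8 deg; shelf level within 0.1 deg, bubble within 3 mm of the middle. Board, cup, pitcher, bottle within 20 mm of their start (contact force between level and shelf above 7 N and contact force between the fingers and level above 3 N and z of level in the frame of shelf_top between -0.003 and 0.003 m and angle between level's own z axis and vertical below 0.05 rad and angle between the y axis of level and the y axis of shelf_top, either way round below 0.14 rad and angle between shelf_top's own z axis and vertical below 0.0018 rad and value of joint bubble between -0.003 and 0.003 m and distance of each of board, cup, pitcher, dropper from where it was at the start of the episode below 0.02 m); the arm keeps its last pose, push and grip.
It fails at once if the level is tipped over or dropped on its side (angle between level's own z axis and vertical above 0.5 rad).
It fails at once if a bystander is knocked away (distance of any of board, cup, pitcher, dropper from where it was at the start of the episode above 0.03 m).
It also fails if it takes over 67 s, if anything falls off the work surface, if the arm or the gripper's body presses on something with over 40 N, if the wrist force passes 120 N, or if a joint passes its speed limit or range.

ROBOT

A 6-joint arm with a two-finger parallel gripper is mounted at the origin on the work surface. World frame = base frame: x ahead of the robot, y to its left, z up, the work surface at z = 0. Lengths are in m, angles in rad, forces in N, time in s.
With the tool pointing down it reaches from about 0.25 to 0.775 m from the base axis. Payload 4 kg.
Tool frame: the origin (TCP) lies midway between the tips of the shut fingers; the grasp point (between the pads) lies 19 mm behind it; z points along the fingers, y is the direction in which the jaws open and shut (so a half turn about z gives the same grasp; the last joint's range is limited). The gripper opens to 94 mm and grips with 3 to 60 N. Pads are 16 mm wide; open, the fingers measure 119 mm over their backs; the gripper's body (75 mm by 177 mm) begins 78 mm behind the grasp point.
Start: joints at [1.183, 0.087, 1.371, -0, 1.684, -0.103], TCP at [0.155, 0.528, 0.206] pointing down, gripper open.
Joint ranges: [-3.1, 3.1], [-0.76, 2.03], [0.27, 2.55], [-1.08, 4.22], [0.17, 2.65], [-2.57, 2.57]. Speed limits (rad/s): [2.79, 2.79, 3.14, 3.14, 3.14, 3.14].

INTERFACE

Orientations are given as [roll, pitch, yaw] about the fixed x, y, z axes, in that order (R = Rz(yaw) Ry(pitch) Rx(roll)).
In Python, from bench import get_obs, snapshot, ticket gives the robot as it stands.
- The arm moves only by the shell command python3 -m creep 'ROWS' [OPENING]. ROWS is JSON, a list that holds one entry, the list of rows, each a list of 4 numbers: the shift along the tool's x, y, z in mm, then the turn about the tool's z in degrees. A call has 1 to 8 rows; each row shifts and turns the commanded pose from where the row before left it, along the tool's axes as they then stand; what a row does not reach is not made up. A row lasts 1/8 s, in which the tool goes at most 62.5 mm and 10.7 degrees, less where a joint would pass 70% of its speed; a pose out of reach is approached as far as the arm can. A call with a gripper value outside its range is refused whole. OPENING is the opening, from 0 (shut) to 1 (fully open), set as the call begins (- or left out, the last holds). The fingers move at their own pace and stop on an object; the grip force is fixed at half the most. Time passes only in rows, so rows that do not move let the fingers close. It gives the time, the measured TCP pose, the force and the opening at its end, in the units of the state.
- get_obs(): the state, without advancing time (a new reading comes with each control period).
- snapshot(name): name is "side" or "top" or "wrist"; returns a dict with "color" (400x640x3 uint8, red, green, blue), "depth" (400x640 float32, m along the optical axis (not along the pixel's ray), 0 where there is no reading), "fx", "fy", "cx", "cy" (pixels), "extrinsics" (4x4, takes a point from world to camera coordinates). Camera axes: x right, y down, z forward; pixel columns grow to the right and rows downward; lengths in m; the calibration is good to about 2 mm. A picture is of the moment at which its call begins.
- ticket.close_job(): hands the job in, once; it reports no verdict.
The state is a dict: "time": time; "joint_positions": joint angles; "qvel": joint speeds; "joint_torque": joint torques, N m; "tool_pos": TCP position; "ee_rot": TCP orientation; "wrist_force": force on the tool from outside, world axes, zero at the start; "wrist_torque": the same for the moment, N m; "width": finger opening in m.
Only numpy, scipy, OpenCV 4.12 (cv2) and the standard library are available. Lean on these libraries where they do the work, as an engineer would, in place of code of your own. Each camera call takes 0.05 s, during which the arm holds its last target. There are 200 camera calls.

## Working session

There is one attempt and no reset: what is moved stays moved. The work goes in short steps, Python scripts to look and compute and a shell command to move; the robot and the scene stay as the last step left them, time stands still between calls to the robot, and variables do not carry over. Pictures are saved under pics/ and viewed, on a budget of 10 in all, crops included, one or two more only if the job needs it, and the job is handed in when it is done.

```bash
ls; mkdir -p pics; cat > h.py <<'E'
import numpy as np, cv2
from bench import get_obs, snapshot, ticket
def pts(s):
    """world xyz for every pixel"""
    v,u=np.mgrid[0:400,0:640]; d=s["depth"]
    c=np.stack([(u-s["cx"])/s["fx"]*d,(v-s["cy"])/s["fy"]*d,d],-1)
    E=np.array(s["extrinsics"]); return (c-E[:3,3])@E[:3,:3]
def ray(s,u,v,z):
    """pixel -> world point on plane at height z"""
    E=np.array(s["extrinsics"]);R=E[:3,:3];o=-R.T@E[:3,3]
    d=R.T@np.array([(u-s["cx"])/s["fx"],(v-s["cy"])/s["fy"],1]);return o+d*(z-o[2])/d[2]
def save(s,n): cv2.imwrite("pics/"+n,s["color"][:,:,::-1])
E
python3 - <<'E'
from h import *
import pickle
for n in("top","side"):
    s=snapshot(n); save(s,n+"1.png"); pickle.dump(s,open(n+"1.pkl","wb"))
print(get_obs())
E
```

```text
pics
{'time': 0.1, 'joint_positions': array([ 1.18287687e+00,  8.79000002e-02,  1.37206355e+00, -1.24394608e-06,
        1.68361177e+00, -1.03077904e-01]), 'qvel': array([-0.00039061, -0.00272494, -0.00328952, -0.00150353, -0.00016221,
       -0.00150912]), 'joint_torque': array([ 2.52714424e-03, -3.41255522e+01, -3.03301227e+01,  7.20430375e-02,
        3.04476614e-02, -1.04667283e-04]), 'tool_pos': array([0.15436177, 0.52738917, 0.20443097]), 'ee_rot': array([-3.13962038e+00, -2.02777519e-04,  2.85675076e+00]), 'wrist_force': array([-0.31576039, -0.19728785, -0.78168046]), 'wrist_torque': array([ 0.00424685,  0.05635737, -0.00580637]), 'width': 0.09405838894609801}
```

View pics/top1.png

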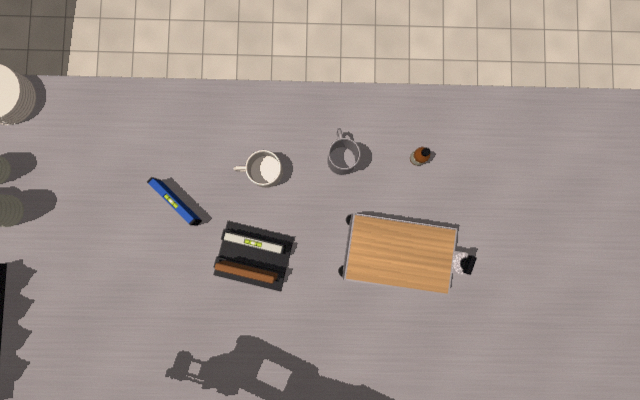

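View pics/side1.png

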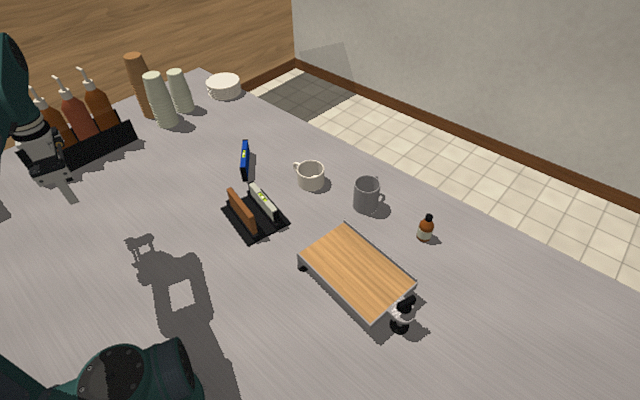

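The top view shows the grey level in the rack at about (253,243), with the board below it at (245,271). The shelf is at about (400,253), with its lip on the upper edge and the knob at (467,264). The blue look-alike is at (173,200). I'll measure these next.

```bash
python3 - <<'E'
from h import *
import pickle
s=pickle.load(open("top1.pkl","rb"));P=pts(s);hsv=cv2.cvtColor(s["color"],cv2.COLOR_RGB2HSV)
E=np.array(s["extrinsics"]);print("cam",-E[:3,:3].T@E[:3,3],s["fx"]);print(E[:3,:3].round(3))
def fit(name,m,box,z):
    k=np.zeros_like(m);u0,v0,u1,v1=box;k[v0:v1,u0:u1]=m[v0:v1,u0:u1]
    v,u=np.nonzero(k); W=np.array([ray(s,a,b,z)[:2] for a,b in zip(u,v)],np.float32)
    r=cv2.minAreaRect((W*1000)); print(name,len(u),"mean",W.mean(0).round(4),"rect",np.round(r[0],1),np.round(r[1],1),round(r[2],2),"zmed",np.median(P[k>0][:,2]).round(4)); return
Z=P[...,2]
H,S,V=hsv[...,0],hsv[...,1],hsv[...,2]
fit("level",((Z>0.05)&(Z<.075)).astype(np.uint8),(210,222,300,258),.066)
fit("board",((Z>0.05)).astype(np.uint8),(205,255,290,290),.091)
fit("shelf",((S>60)&(H<25)&(V>100)&(Z>.06)).astype(np.uint8),(335,205,465,300),.075)
fit("knob",((Z>.1)).astype(np.uint8),(445,245,490,285),.124)
fit("rack",((V<60)&(Z<.04)).astype(np.uint8),(205,215,300,295),.015)
fit("vial",((S>120)&(H>22)&(H<45)).astype(np.uint8),(230,230,275,256),.066)
for n,b in dict(cup=(230,145,290,190),pit=(325,125,365,178),drop=(408,142,436,168)).items():
    fit(n,((Z>.04)).astype(np.uint8),b,.07)
for uv in[(253,243),(380,253),(440,253),(467,264)]: print(uv,P[uv[1],uv[0]].round(4))
E
```

```text
cam [0.58360088 0.09077311 1.03023342] 377.023035250612
[[ 0.018 -1.     0.017]
 [-0.998 -0.019 -0.066]
 [ 0.067 -0.016 -0.998]]
level 474 mean [0.5493 0.2538] rect [549.5 254.1] [160.7  18.9] 77.35 zmed 0.0645
board 582 mean [0.4781 0.2663] rect [471.3 252.9] [179.3  62.8] 89.85 zmed 0.0889
shelf 6659 mean [ 0.5268 -0.1212] rect [ 527.3 -121.5] [260.4 162.8] 82.58 zmed 0.0739
knob 184 mean [ 0.5086 -0.2748] rect [ 506.9 -273.4] [ 36.1 116.4] 39.6 zmed 0.1217
rack 2395 mean [0.5163 0.2488] rect [513.  259.5] [186.5 146.3] 77.25 zmed 0.0056
vial 45 mean [0.5479 0.2525] rect [548.2 253.5] [41.9  8.6] 77.02 zmed 0.063
cup 329 mean [0.7419 0.2437] rect [742.5 243.8] [114.8 130.2] 10.78 zmed 0.0592
pit 431 mean [0.7868 0.0277] rect [785.2  28.9] [127.6  84.6] 14.46 zmed 0.0821
drop 231 mean [ 0.7833 -0.1745] rect [ 783.3 -175.9] [40.7 47. ] 26.75 zmed 0.0673
(253, 243) [0.5474 0.2533 0.064 ]
(380, 253) [ 0.5282 -0.0689  0.075 ]
(440, 253) [ 0.5306 -0.2225  0.0709]
(467, 264) [ 0.508  -0.2721  0.1193]
```

```bash
python3 -m creep '[[[-57,-19,0,0],[-57,-19,0,0],[-57,-19,0,0],[-57,-19,0,0],[-57,-19,0,0],[-57,-19,0,0],[-57,-19,0,0],[-57,-19,0,0]]]' 0.5
python3 -m creep '[[[0,0,0,10.5],[0,0,0,10.5],[0,0,0,10.5],[0,0,0,10.5],[0,0,0,10.5],[0,0,0,10.5],[0,0,0,10.5],[0,0,0,10.5]]]'
python3 -m creep '[[[0,0,0,2.3],[0,0,0,0]]]'
python3 - <<'E'
from h import *
s=snapshot("wrist"); save(s,"w1.png"); o=get_obs(); print(o["tool_pos"],o["ee_rot"])
P=pts(s);hsv=cv2.cvtColor(s["color"],cv2.COLOR_RGB2HSV)
Z=P[...,2]; m=((Z>.056)&(Z<.076)).astype(np.uint8)
n,l,st,c=cv2.connectedComponentsWithStats(m)
for i in range(1,n):
    if st[i,4]>300:
        v,u=np.nonzero(l==i);W=np.array([ray(s,a,b,.066)[:2] for a,b in zip(u,v)],np.float32)
        print(st[i],W.mean(0),cv2.minAreaRect(W*1000))
E
```

```text
time: 1.1
tool_pos: [0.5507, 0.2525, 0.2049]
ee_rot: [-3.141, -0.001, 2.857]
wrist_force: [0.3, 0.7, 0.2]
width: 0.0472
time: 2.1
tool_pos: [0.5491, 0.2538, 0.2047]
ee_rot: [-3.14, 0.001, 1.385]
wrist_force: [0.0, 0.1, -0.3]
width: 0.0473
time: 2.35
tool_pos: [0.5492, 0.2538, 0.2048]
ee_rot: [-3.141, 0.001, 1.351]
wrist_force: [-0.4, -0.8, 0.6]
width: 0.0472
[0.54924193 0.25380916 0.20492867] [-3.14071160e+00  4.50677632e-04  1.35135237e+00]
[ 309  101   22  169 3275] [0.5479658 0.2608231] ((546.8138427734375, 255.36117553710938), (159.26467895507812, 18.201818466186523), 77.39029693603516)
[237 109  17 144 657] [0.48469558 0.28075686] ((483.569091796875, 275.44940185546875), (134.4979248046875, 7.528287410736084), 78.89848327636719)
[ 478  114  105   99 1925] [0.7405331  0.23812306] ((737.9071044921875, 237.38412475585938), (89.36740112304688, 92.64319610595703), 77.44164276123047)
[538 310  60  32 848] [0.76313335 0.0624613 ] ((764.9140014648438, 63.333744049072266), (59.686058044433594, 27.740161895751953), 17.340660095214844)
[289 390 112  10 664] [0.5346643  0.01800303] ((522.84326171875, 22.812538146972656), (12.259485244750977, 123.33946228027344), 77.4924087524414)
```

View pics/w1.png

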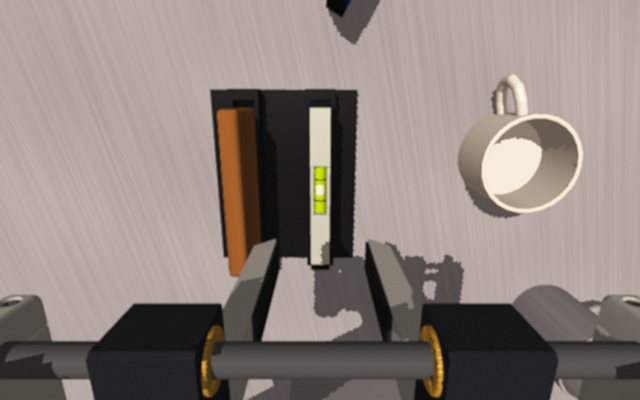

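The wrist view shows the level (column 320) lined up between the open fingers, with the board clear on the left. The yaw agrees at 77.4°. I'll shift −1 mm in tool y, then descend.

```bash
python3 -m creep '[[[0,-1,45,0],[0,0,45,0],[0,0,45,0],[0,0,20,0],[0,0,10,0],[0,0,5,0],[0,0,0,0]]]'
python3 -m creep '[[[0,0,0,0],[0,0,0,0],[0,0,0,0],[0,0,0,0],[0,0,0,0],[0,0,0,0]]]' 0
python3 -m creep '[[[0,0,-10,0],[0,0,-20,0],[0,0,-40,0],[0,0,-40,0],[0,0,-40,0],[0,0,-15,0],[0,0,0,0]]]'
python3 - <<'E'
from h import *
s=snapshot("side"); save(s,"s2.png")
E
```

```text
time: 3.28
tool_pos: [0.5491, 0.2543, 0.0363]
ee_rot: [3.14, -0.001, 1.351]
wrist_force: [-0.7, 0.3, -0.6]
width: 0.0472
time: 4.03
tool_pos: [0.5485, 0.2542, 0.0359]
ee_rot: [3.141, -0.0, 1.351]
wrist_force: [-2.3, 0.4, 2.0]
width: 0.0178
time: 4.9
tool_pos: [0.5488, 0.2541, 0.2009]
ee_rot: [3.14, -0.001, 1.351]
wrist_force: [0.5, 0.1, -2.2]
width: 0.0177
```

View pics/s2.png

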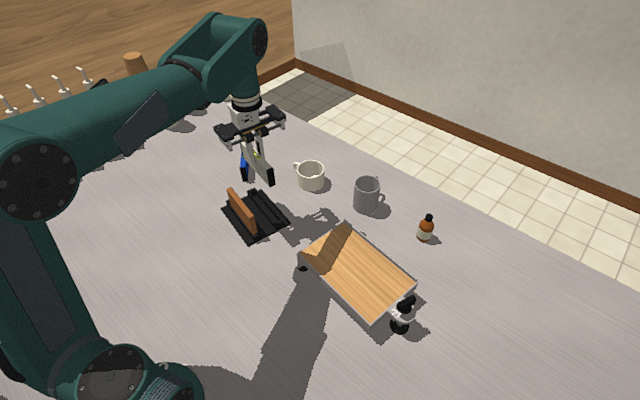

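The level is held and hanging upright clear of the rack, and the board is in place. Next I carry it to the shelf.

```bash
python3 -m creep '[[[-25,4,0,0],[-50,8,0,0],[-55,9,0,0],[-55,9,0,0],[-55,9,0,0],[-55,9,0,0],[-50,8,0,0],[-20,4,0,-5.2]]]'
python3 -m creep '[[[0,0,25,0],[0,0,35,0],[0,0,20,0],[0,0,8,0],[0,0,0,0]]]'
python3 - <<'E'
from h import *
s=snapshot("wrist"); save(s,"w2.png"); 
import pickle; pickle.dump(s,open("w2.pkl","wb"))
s=snapshot("top");pickle.dump(s,open("top2.pkl","wb"));save(s,"t2.png")
E
```

```text
time: 5.95
tool_pos: [0.5255, -0.1177, 0.1972]
ee_rot: [-3.136, -0.0, 1.44]
wrist_force: [0.6, 0.3, -2.4]
width: 0.0179
time: 6.58
tool_pos: [0.5264, -0.1149, 0.1108]
ee_rot: [-3.138, -0.001, 1.441]
wrist_force: [0.1, -0.1, -2.1]
width: 0.018
```

View pics/w2.png

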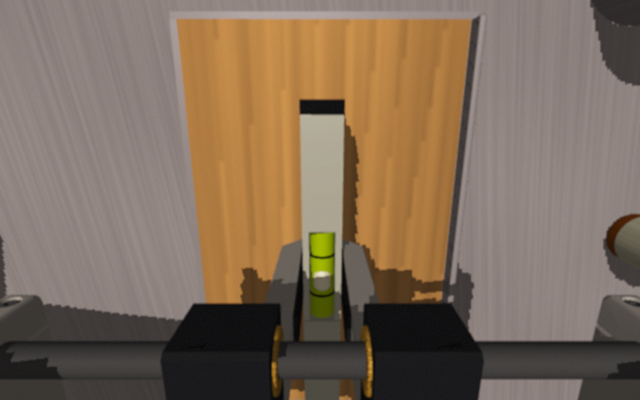

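The level (columns 300–345) is parallel to the shelf and about centred on it. Now I lower it to contact.

```bash
python3 -m creep '[[[0,0,2,0],[0,0,2,0],[0,0,1,0],[0,0,0,0]]]'
python3 -m creep '[[[0,0,1,0],[0,0,0,0]]]'
```

```text
time: 7.18
tool_pos: [0.5272, -0.1152, 0.1074]
ee_rot: [-3.141, -0.0, 1.441]
wrist_force: [-0.4, -0.6, -2.0]
width: 0.0178
time: 7.42
tool_pos: [0.5272, -0.1152, 0.1064]
ee_rot: [-3.141, -0.0, 1.441]
wrist_force: [-0.3, -0.1, -2.4]
width: 0.0175
```

```bash
python3 -m creep '[[[0,0,1,0],[0,0,0,0]]]'
python3 -m creep '[[[0,0,0.7,0],[0,0,0,0]]]'
```

```text
time: 7.68
tool_pos: [0.5272, -0.1152, 0.1053]
ee_rot: [-3.141, -0.0, 1.441]
wrist_force: [0.1, 0.3, -2.0]
width: 0.018
time: 7.92
tool_pos: [0.5273, -0.1152, 0.1047]
ee_rot: [-3.141, -0.0, 1.441]
wrist_force: [0.8, 0.2, -3.1]
width: 0.0177
```

```bash
python3 -m creep '[[[0,0,0.7,0],[0,0,0,0]]]'
python3 -m creep '[[[0,0,0.7,0],[0,0,0,0]]]'
```

```text
time: 8.18
tool_pos: [0.5274, -0.1153, 0.1044]
ee_rot: [3.141, -0.0, 1.441]
wrist_force: [-0.5, -0.3, -0.8]
width: 0.0177
time: 8.43
tool_pos: [0.5276, -0.1154, 0.1043]
ee_rot: [3.141, 0.0, 1.441]
wrist_force: [-2.1, -1.0, 4.0]
width: 0.0181
```

```bash
python3 -m creep '[[[0,0,0,0],[0,0,0,0],[0,0,0,0],[0,0,0,0],[0,0,0,0]]]' 0.45
python3 -m creep '[[[0,0,-10,0],[0,0,-25,0],[0,0,-35,0],[0,0,-10,0],[0,0,0,0]]]'
python3 - <<'E'
from h import *
import pickle
s=snapshot("wrist"); pickle.dump(s,open("w3.pkl","wb")); save(s,"w3.png")
E
python3 -m creep '[[[-20,0,-10,0],[-50,1,-20,0],[-55,1,-10,0],[-38,0.5,0,0],[-3,0,0,0],[0,0,0,0]]]'
python3 - <<'E'
from h import *
import pickle
a=pickle.load(open("w3.pkl","rb"))["color"]
s=snapshot("wrist"); pickle.dump(s,open("w4.pkl","wb"))
b=np.hstack([cv2.resize(a[60:400,220:420],None,fx=1.9,fy=1.7),cv2.resize(s["color"][:,120:520],None,fx=1,fy=578/400)])
cv2.imwrite("pics/w34.png",b[:,:,::-1]);print(b.shape,get_obs()["tool_pos"])
E
```

```text
time: 9.05
tool_pos: [0.5273, -0.1152, 0.1033]
ee_rot: [-3.142, -0.0, 1.441]
wrist_force: [0.4, -0.0, 1.1]
width: 0.0427
time: 9.68
tool_pos: [0.5277, -0.1153, 0.1841]
ee_rot: [3.14, 0.0, 1.441]
wrist_force: [0.8, 0.4, -0.1]
width: 0.0425
time: 10.48
tool_pos: [0.5078, -0.2804, 0.2226]
ee_rot: [-3.14, -0.001, 1.44]
wrist_force: [-0.5, 0.2, -1.1]
width: 0.0422
(578, 780, 3) [ 0.50810975 -0.27972166  0.22284273]
```

View pics/w34.png

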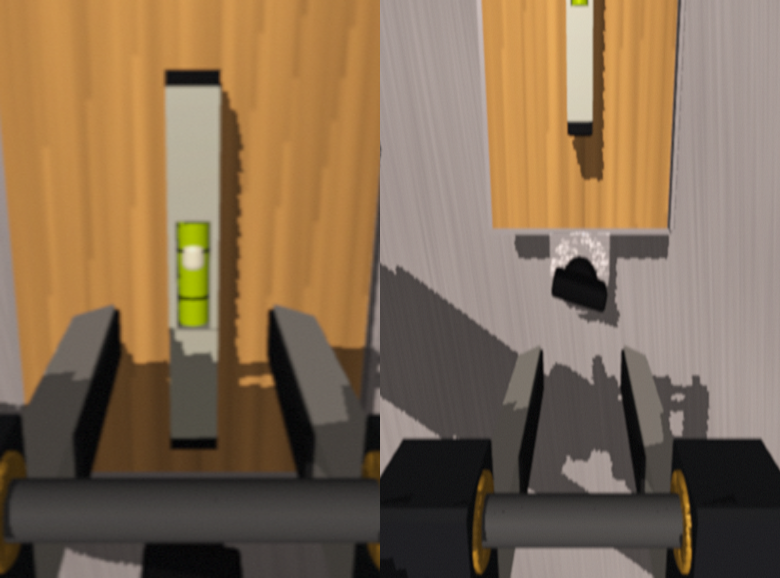

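Left: the lines are at rows 251 and 297 (20 mm = 46 px) and the bubble is at 257. That is about 7.4 mm towards +y, so the knob needs about 1.9 rad clockwise. Right: the knob bar is tilted about 14° from tool y. I'll measure both more exactly.

```bash
cat >> h.py <<'E'
def bubble(s):
    """bubble offset along tool +x (image up), mm, and line rows"""
    hsv=cv2.cvtColor(s["color"],cv2.COLOR_RGB2HSV).astype(int);H,S,V=hsv[...,0],hsv[...,1],hsv[...,2]
    m=((H>25)&(H<45)&(S>150)&(V>90)).astype(np.uint8)
    n,l,st,c=cv2.connectedComponentsWithStats(cv2.morphologyEx(m,cv2.MORPH_CLOSE,np.ones((5,5))))
    i=1+np.argmax(st[1:,4]);x,y,w,h,_=st[i];p=s["color"][y-4:y+h+4,x:x+w].astype(float)
    e=V[y:y+h,x+1:x+w-1].mean(1).round(0);b=p[4:-4,w//3:w-w//3,2].mean(1).round(0)
    return (x,y,w,h),e,b
E
python3 - <<'E'
from h import *
import pickle
s=pickle.load(open("w3.pkl","rb"))
bx,e,b=bubble(s);print(bx);print("V",e);print("B",b)
s=pickle.load(open("w4.pkl","rb"));P=pts(s);Z=P[...,2]
m=(Z>.108)&(Z<.135);m[:,:200]=0;m[:,440:]=0;m[:150]=0;m[235:]=0
Q=P[m];q=Q[Q[:,2]>.118][:,:2].astype(np.float32)*1000
print(len(Q),len(q),Q[:,2].max(),q.mean(0),cv2.minAreaRect(q))
_,_,vt=np.linalg.svd(q-q.mean(0));print(np.degrees(np.arctan2(vt[0,1],vt[0,0])))
E
```

```text
(np.int32(313), np.int32(191), np.int32(17), np.int32(61))
V [140. 160. 170. 173. 172. 172. 172. 172. 172. 171. 171. 171. 172. 178.
 186. 185. 174. 178. 189. 194. 194. 194. 194. 194. 191. 185. 176. 168.
 169. 170. 169. 168. 168. 171. 171. 171. 171. 170. 170. 170. 170. 169.
 160. 128.  94. 117. 156. 170. 171. 170. 170. 170. 170. 169. 169. 169.
 169. 168. 166. 157. 138.]
B [ 39.   0.   0.   0.   0.   0.   0.   0.   0.   0.   0.   0.  27.  97.
 159. 191. 195. 188. 182. 182. 181. 182. 182. 183. 180. 174. 154. 112.
  50.   1.   0.   0.   0.   0.   0.   0.   0.   0.   0.   0.   0.   0.
   0.   0.   0.   0.   0.   0.   0.   0.   0.   0.   0.   0.   0.   0.
   0.   0.   0.   6.  50.]
1094 949 0.1259957975956226 [ 504.56473 -278.78766] ((504.626708984375, -279.7884521484375), (14.76373291015625, 45.93728256225586), 69.96452331542969)
-20.513006
```

```bash
python3 -m creep '[[[0,0,0,-9.65],[0,0,0,-9.65],[0,0,0,-9.65],[0,0,0,-9.65],[0,0,0,-9.65],[0,0,0,-9.65],[0,0,0,-9.65],[0,0,0,-9.65]]]'
python3 -m creep '[[[2,-0.5,30,0],[0,0,40,0],[0,0,35,0],[0,0,17,0],[0,0,6,0],[0,0,0,0]]]'
python3 -m creep '[[[0,0,0,0],[0,0,0,0],[0,0,0,0],[0,0,0,0],[0,0,0,0]]]' 0
```

```text
time: 11.52
tool_pos: [0.5086, -0.2785, 0.2234]
ee_rot: [3.141, -0.0, 2.797]
wrist_force: [0.3, -0.3, 0.2]
width: 0.0418
time: 12.28
tool_pos: [0.5069, -0.2799, 0.0963]
ee_rot: [-3.141, 0.001, 2.789]
wrist_force: [-0.2, 0.9, -0.1]
width: 0.0424
time: 12.9
tool_pos: [0.5072, -0.2795, 0.0964]
ee_rot: [3.14, 0.002, 2.789]
wrist_force: [2.2, 4.3, 4.8]
width: 0.024
```

```bash
python3 -m creep '[[[0,0,0,0],[0,0,0,0]]]'
python3 - <<'E'
from h import *
o=get_obs();print(o["width"],o["wrist_force"],o["wrist_torque"])
s=snapshot("side"); w=snapshot("wrist")
b=np.hstack([cv2.resize(s["color"][200:360,320:480],(500,500)),cv2.resize(w["color"][150:400,220:420],(300,500))])
cv2.imwrite("pics/k1.png",b[:,:,::-1])
E
```

```text
time: 13.15
tool_pos: [0.5072, -0.2795, 0.0965]
ee_rot: [3.14, 0.002, 2.789]
wrist_force: [1.7, 3.9, 4.3]
width: 0.0243
0.024317845454464904 [1.70202233 3.91803469 4.30897206] [ 0.85577096 -0.37495183  0.00454901]
```

View pics/k1.png

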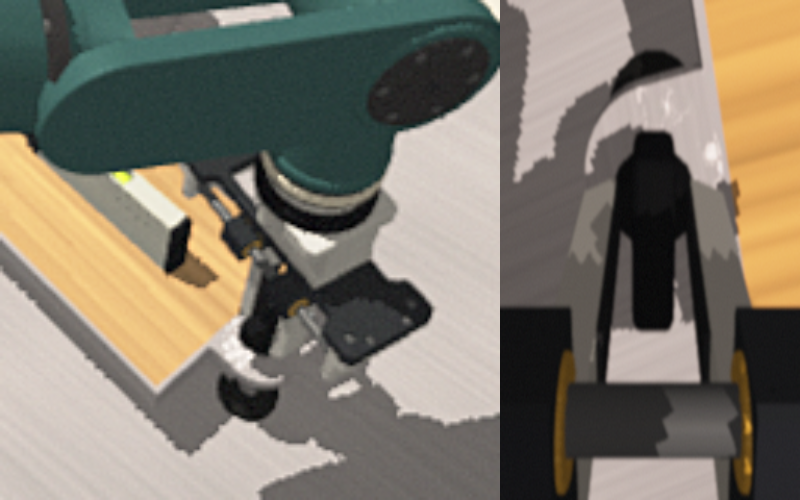

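The fingers stopped at 24 mm instead of 14 because the tips are on the wider round hub below the bar. I'll open, raise about 7 mm, check centring on the bar, and grip again.

```bash
python3 -m creep '[[[0,0,0,0],[0,0,0,0],[0,0,0,0],[0,0,-8,0],[0,0,0,0]]]' 0.4
python3 - <<'E'
from h import *
w=snapshot("wrist");P=pts(w);o=get_obs();t=o["tool_pos"];y=o["ee_rot"][2]
x=np.array([np.cos(y),np.sin(y)]);yy=np.array([np.sin(y),-np.cos(y)])
D=P[...,:2]-t[:2];a,b=D@x*1000,D@yy*1000;Z=P[...,2]
v=w["color"].max(-1)<70
for lo,hi in[(.119,.130),(.100,.116),(.085,.1)]:
    m=(Z>lo)&(Z<hi)&v&(abs(a)<45)&(abs(b)<17)
    if m.sum()>20: print(lo,m.sum(),"along x",np.percentile(a[m],[2,50,98]).round(1),"y",np.percentile(b[m],[2,50,98]).round(1),"z",np.percentile(Z[m],[5,50,95]).round(4))
m=(Z>.119)&(Z<.13)&v&(abs(a)<45)&(abs(b)<17)
print(cv2.minAreaRect(np.stack([a[m],b[m]],1).astype(np.float32)),t,o["width"])
E
```

```text
time: 13.88
tool_pos: [0.5067, -0.2805, 0.1044]
ee_rot: [-3.141, 0.002, 2.789]
wrist_force: [-0.5, -0.9, 0.3]
width: 0.0378
0.119 2316 along x [-18.    4.6  24.4] y [-7.1 -0.6  6.3] z [0.1214 0.1238 0.1249]
0.1 383 along x [-4.7 23.5 25. ] y [-11.2  -0.1  11.2] z [0.1001 0.1032 0.1147]
0.085 579 along x [-7.   5.5 13.7] y [-15.3  -8.4  14.5] z [0.0924 0.0967 0.0998]
((2.6364212036132812, -0.21106719970703125), (45.23761749267578, 13.956916809082031), 0.5619995594024658) [ 0.50658721 -0.28029648  0.10404445] 0.037982938336801136
```

```bash
python3 -m creep '[[[1.5,0,0.5,0],[0,0,0,0],[0,0,0,0],[0,0,0,0],[0,0,0,0],[0,0,0,0]]]' 0
```

```text
time: 14.68
tool_pos: [0.505, -0.2786, 0.1027]
ee_rot: [3.14, -0.001, 2.789]
wrist_force: [0.8, 4.0, -0.1]
width: 0.0137
```

```bash
python3 -m creep '[[[0,0,0,5],[0,0,0,7],[0,0,0,8],[0,0,0,8],[0,0,0,0]]]'
```

```text
time: 15.3
tool_pos: [0.5051, -0.2784, 0.1026]
ee_rot: [3.14, -0.001, 2.302]
wrist_force: [1.8, 4.4, -0.3]
width: 0.0138
```

```bash
python3 -m creep '[[[0,0,0,8],[0,0,0,8],[0,0,0,8],[0,0,0,8],[0,0,0,8],[0,0,0,8],[0,0,0,0]]]'
python3 -m creep '[[[0,0,0,8],[0,0,0,8],[0,0,0,8],[0,0,0,5],[0,0,0,0],[0,0,0,0]]]'
python3 - <<'E'
from h import *
w=snapshot("wrist");P=pts(w);o=get_obs();print(o["wrist_torque"],o["joint_positions"])
w2=cv2.resize(w["color"],(600,375)); s=snapshot("top");
b=np.vstack([w2]); cv2.imwrite("pics/k2.png",b[:,:,::-1])
E
```

```text
time: 16.18
tool_pos: [0.5053, -0.2783, 0.1027]
ee_rot: [3.141, -0.002, 1.465]
wrist_force: [2.3, 5.6, -0.3]
width: 0.0135
time: 16.92
tool_pos: [0.5055, -0.2784, 0.1026]
ee_rot: [-3.141, -0.002, 0.959]
wrist_force: [2.2, 4.7, -0.2]
width: 0.0142
[ 1.04324601 -0.29099021 -0.0645543 ] [-0.60303314  0.18857314  1.46225079  0.00223533  1.49103633  0.0084422 ]
```

View pics/k2.png

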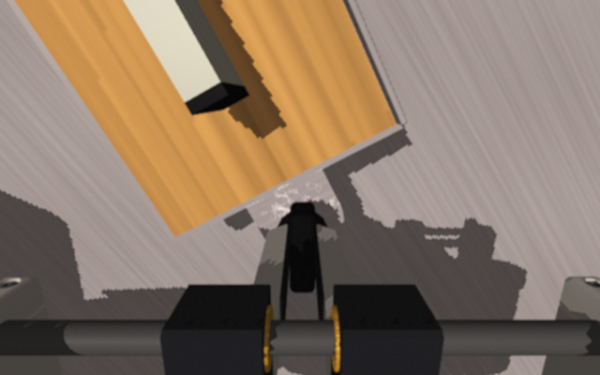

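The bar is still square in the fingers after a turn of 1.83 rad. I'll release, lift and read the bubble from above the level.

```bash
python3 -m creep '[[[0,0,0,0],[0,0,0,0],[0,0,0,0],[0,0,-20,0],[0,0,-40,0],[0,0,-30,-9.2],[0,0,0,-9.2],[0,0,0,-9.2]]]' 0.4
python3 -m creep '[[[50,1,0,0],[50,1,0,0],[50,0,0,0],[0,0,0,0],[0,0,0,0]]]' 
python3 - <<'E'
from h import *
s=snapshot("wrist");bx,e,b=bubble(s);print(bx);print("V",e);print("B",b)
x,y,w,h=bx; cv2.imwrite("pics/v1.png",cv2.resize(s["color"][y-20:y+h+20,x-30:x+w+30],None,fx=5,fy=5)[:,:,::-1])
E
```

```text
time: 18.02
tool_pos: [0.505, -0.2801, 0.1938]
ee_rot: [3.14, 0.001, 1.443]
wrist_force: [0.2, 0.6, 0.2]
width: 0.0375
time: 18.65
tool_pos: [0.5268, -0.1316, 0.193]
ee_rot: [3.141, 0.001, 1.438]
wrist_force: [-1.2, 0.2, -0.5]
width: 0.0379
(np.int32(312), np.int32(164), np.int32(16), np.int32(61))
V [147. 167. 174. 175. 175. 176. 175. 175. 175. 175. 175. 175. 175. 176.
 174. 163. 126.  94. 127. 166. 176. 175. 176. 184. 196. 201. 201. 199.
 198. 197. 197. 197. 197. 196. 193. 185. 176. 171. 173. 174. 174. 175.
 172. 152. 115. 104. 141. 168. 172. 171. 171. 172. 174. 174. 174. 174.
 173. 173. 173. 170. 154.]
B [ 22.   0.   0.   0.   0.   0.   0.   0.   0.   0.   0.   0.   0.   0.
   0.   0.   0.   0.   0.   0.   0.   0.  49. 126. 182. 200. 196. 188.
 185. 184. 184. 184. 185. 184. 181. 172. 148.  99.  37.   0.   0.   0.
   0.   0.   0.   0.   0.   0.   0.   0.   0.   0.   0.   0.   0.   0.
   0.   0.   0.   0.  20.]
```

View pics/v1.png

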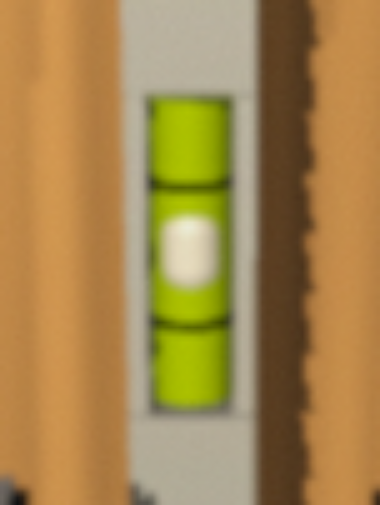

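The lines are at 17.0 and 44.6 (mid 30.8) and the bubble centre is at 30.0, so it is about 0.6 mm off centre. Now I shut the fingers and press on the middle.

```bash
python3 -m creep '[[[16,-1.3,0,0],[0,0,0,0],[0,0,0,0],[0,0,20,0],[0,0,20,0],[0,0,8,0],[0,0,2,0],[0,0,0,0]]]' 0
python3 -m creep '[[[0,0,2,0],[0,0,2,0],[0,0,1,0],[0,0,0,0]]]'
```

```text
time: 19.7
tool_pos: [0.528, -0.1152, 0.1435]
ee_rot: [3.14, 0.0, 1.438]
wrist_force: [0.6, -0.9, 0.3]
width: -0.0
time: 20.2
tool_pos: [0.5275, -0.1149, 0.1378]
ee_rot: [-3.141, -0.0, 1.438]
wrist_force: [-0.5, 0.7, -0.2]
width: 0.0005
```

```bash
python3 -m creep '[[[0,0,1,0],[0,0,1,0],[0,0,0.5,0],[0,0,0,0]]]'
python3 -m creep '[[[0,0,0.5,0],[0,0,0,0]]]'
python3 -m creep '[[[0,0,0.5,0],[0,0,0,0]]]'
```

```text
time: 20.7
tool_pos: [0.5276, -0.1149, 0.1353]
ee_rot: [-3.141, -0.0, 1.438]
wrist_force: [-0.4, 0.2, 0.1]
width: 0.0007
time: 20.95
tool_pos: [0.5276, -0.1149, 0.1348]
ee_rot: [-3.142, -0.0, 1.438]
wrist_force: [0.3, 0.1, 0.4]
width: 0.0005
time: 21.2
tool_pos: [0.5276, -0.1149, 0.1343]
ee_rot: [-3.142, -0.0, 1.438]
wrist_force: [0.6, -0.3, -0.2]
width: 0.0005
```

```bash
python3 -m creep '[[[0,0,0.7,0],[0,0,0,0]]]'
python3 -m creep '[[[0,0,0.7,0],[0,0,0,0]]]'
```

```text
time: 21.45
tool_pos: [0.5276, -0.1149, 0.1336]
ee_rot: [-3.142, -0.0, 1.438]
wrist_force: [-0.1, -0.3, -0.5]
width: 0.0005
time: 21.7
tool_pos: [0.5276, -0.115, 0.1329]
ee_rot: [-3.141, -0.0, 1.438]
wrist_force: [-0.2, -0.0, -0.4]
width: 0.0005
```

```bash
python3 -m creep '[[[0,0,0.7,0],[0,0,0,0]]]'
python3 -m creep '[[[0,0,0.5,0],[0,0,0,0]]]'
python3 - <<'E'
from h import *
s=snapshot("wrist"); t=snapshot("side")
b=np.hstack([s["color"][100:400,170:470],cv2.resize(t["color"][200:350,280:430],(300,300))]); cv2.imwrite("pics/p1.png",b[:,:,::-1])
E
```

```text
time: 21.95
tool_pos: [0.5276, -0.115, 0.1322]
ee_rot: [-3.142, -0.0, 1.438]
wrist_force: [0.4, -1.0, 0.8]
width: 0.0005
time: 22.2
tool_pos: [0.5276, -0.115, 0.1318]
ee_rot: [3.142, -0.0, 1.438]
wrist_force: [0.5, 0.2, 0.9]
width: 0.0005
```

View pics/p1.png

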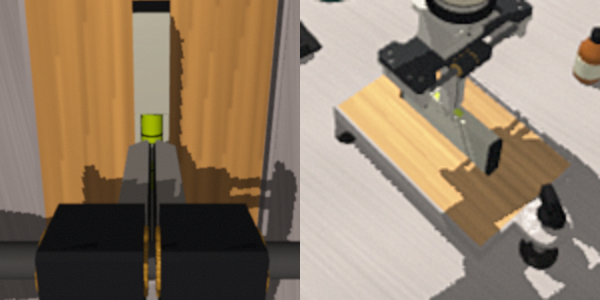

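The shut fingers are centred on the bar of the level and just touching (0.9 N). I'll press on.

```bash
python3 -m creep '[[[0,0,0.5,0],[0,0,0,0]]]'
python3 -m creep '[[[0,0,0.5,0],[0,0,0,0]]]'
```

```text
time: 22.55
tool_pos: [0.5277, -0.115, 0.1315]
ee_rot: [3.141, 0.0, 1.438]
wrist_force: [-0.5, -0.5, 0.2]
width: 0.0004
time: 22.8
tool_pos: [0.5277, -0.115, 0.1312]
ee_rot: [3.141, 0.0, 1.438]
wrist_force: [-0.6, -0.2, 1.8]
width: 0.0005
```

```bash
python3 -m creep '[[[0,0,0.5,0],[0,0,0.5,0],[0,0,0,0]]]'
python3 -m creep '[[[0,0,0.5,0],[0,0,0.5,0],[0,0,0,0]]]'
```

```text
time: 23.18
tool_pos: [0.528, -0.1151, 0.1309]
ee_rot: [3.14, 0.0, 1.438]
wrist_force: [-1.0, 0.5, 5.8]
width: 0.0002
time: 23.55
tool_pos: [0.5284, -0.1152, 0.1307]
ee_rot: [3.139, 0.0, 1.438]
wrist_force: [-1.2, 0.7, 7.6]
width: 0.0006
```

```bash
python3 -m creep '[[[0,-0.4,0.5,0],[0,0,0.5,0],[0,0,0.4,0],[0,0,0,0],[0,0,0,0]]]'
python3 - <<'E'
from h import *
s=snapshot("wrist"); t=snapshot("top")
hsv=cv2.cvtColor(t["color"],cv2.COLOR_RGB2HSV);
for n in range(3):
    o=get_obs();print(o["wrist_force"].round(1),o["tool_pos"].round(4));snapshot("side")
b=np.hstack([cv2.resize(s["color"][80:280,240:400],(400,500)),cv2.resize(t["color"][190:310,330:426],(400,500))]); cv2.imwrite("pics/p2.png",b[:,:,::-1])
E
```

```text
time: 24.18
tool_pos: [0.5286, -0.1152, 0.1306]
ee_rot: [3.137, 0.001, 1.438]
wrist_force: [-1.6, 1.0, 11.3]
width: 0.0006
[-1.9  0.8 12.1] [ 0.5286 -0.1152  0.1306]
[-1.9  0.1 11.1] [ 0.5286 -0.1152  0.1306]
[-2.4  1.2 11.3] [ 0.5286 -0.1152  0.1306]
```

View pics/p2.png

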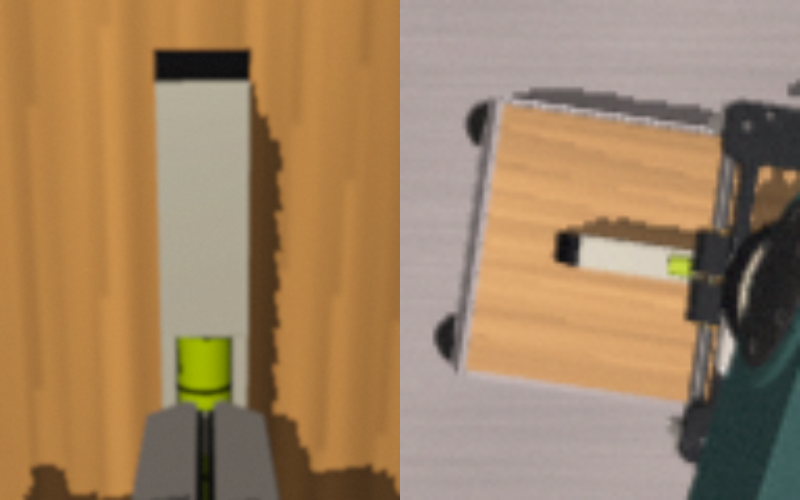

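```bash
python3 -m creep '[[[0,0,0.3,0],[0,0,0,0],[0,0,0,0],[0,0,0,0]]]'; python3 -c "
from bench import *
print(ticket.close_job())"
```

```text
time: 24.92
tool_pos: [0.5287, -0.1152, 0.1306]
ee_rot: [3.136, 0.001, 1.438]
wrist_force: [-1.2, -0.4, 12.6]
width: 0.0006
the job is handed in; nothing more can be done
None
```

I finished the job and handed it in at about 25 s of the 67 s allowed, with the arm still pressing on the level. The hand-in gave no verdict.

**What I did:** I drew the level straight up out of the rack and stood it on the shelf, parallel to the shelf's long side. I then turned the foot knob 1.83 rad clockwise and pressed the shut fingers down on the middle of the level's top.

**Last checks:**
- **Bubble:** it rested about 0.6 mm from the middle, read from the wrist camera just before pressing.
- **Press:** the wrist force was a steady 11–12.6 N. The last pictures show the level upright and lengthwise.

**What went wrong or stayed unchecked:**
- **Knob grip:** the first grip caught the round hub (24 mm) instead of the 14 mm bar. I opened, raised the fingers and gripped again before turning anything.
- **Height of contact:** the fingers met the level about 2–3 mm lower than I had expected, and they moved about 1 mm sideways under the press.
- **Bubble while pressing:** the fingers cover it, so I could not read it again. No bubble showed beyond the +y line.
- **Bystanders:** the last views show only parts of the scene. I did not measure the board, cup, pitcher or bottle again, but no move went near them after the level left the rack.

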